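# Load a polished mount into the specimen holder with the lifter

## Robot

A 6-joint arm with a two-finger parallel gripper is mounted at the origin on a cart in front of the work surface, level with it; the furniture and walls round the work are solid. World frame = base frame: x ahead of the robot, y to its left, z up, the work surface at z = 0. Lengths are in m, angles in rad, forces in N, time in s.
With the tool pointing down it reaches from about 0.4 to 0.925 m from the base axis. Payload 12.5 kg.
Tool frame: the origin (TCP) lies at the very end of the fingers, on their centre line; the grasp point (between the pads) lies 19 mm behind it; z points along the fingers, y is the line along which they close (so a half turn about z gives the same grasp; the last joint's range is limited). The gripper opens to 95 mm and grips with 3 to 60 N. Pads are 20 mm wide; open, the fingers measure 119 mm over their backs; the gripper's body (75 mm by 180 mm) begins 59 mm behind the grasp point.
Start: joints at [1.159, 0.491, 1.559, -0, 1.092, -0.106], TCP at [0.188, 0.596, 0.215] pointing down, gripper open.
Joint ranges: [-3.1, 3.1], [-0.84, 2.19], [0.05, 2.79], [-1.13, 4.28], [0.06, 2.93], [-2.69, 2.69]. Speed limits (rad/s): [2.22, 2.22, 2.79, 3.14, 3.14, 3.14].

## Interface

Orientations are given as a unit quaternion [w, x, y, z].
In Python, from cell import ctrl gives the robot as it stands. The module is installed in compiled form; this text tells all that it offers.
- The arm moves only by the tool step_arm, never from a script. Its argument "plan" is a list of rows, each an object with "translation": the shift along the tool's x, y, z in cm, a list of three; "roll": the turn about the tool's z in rad. In form: [{"translation": [tx, ty, tz], "roll": roll}, ...]. A call has 1 to 5 rows; each row is the pose to reach, as a shift and turn from the pose commanded when the call began, along the tool's axes at that moment; what a row does not reach only later rows make up. A row lasts 1/12 s, in which the tool goes at most 41.7 mm and 7.16 degrees, less where a joint would pass 70% of its speed; a pose out of reach is approached as far as the arm can. A call with a gripper value outside its range is refused whole. "fingers" is the closure, from 0 (fully open) to 1 (shut), set as the call begins (left out, the last holds). The fingers move at their own pace and stop on an object; "grip_force" is the grip in N (left out, the last holds). Time passes only in rows, so rows that repeat a pose let the fingers close. It gives the time, the measured TCP pose, the force, the opening and the grip force at its end, in the units of the state.
- ctrl.observe(): the state, without advancing time (a new reading comes with each control period).
- ctrl.get_image(name): name is "scene" or "top" or "wrist"; returns (picture, depth): 384x512x3 uint8, red, green, blue; 384x512 float32, m along the optical axis (not along the pixel's ray), 0 where there is no reading.
- ctrl.calibration(name): a dict with "fx", "fy", "cx", "cy" (pixels), "dist" ([k1, k2, p1, p2, k3] as OpenCV has them; the pictures are not rectified), "extrinsics" (4x4, takes a point from world to camera coordinates); the wrist camera has in their place "tool_from_camera" (4x4, takes a point from camera to tool coordinates, whose origin is the TCP and whose axes are the flange's). Camera axes: x right, y down, z forward; pixel columns grow to the right and rows downward; lengths in m; the calibration is good to about 2 mm. A picture is of the moment at which its call begins: read the wrist's pose just before it. calibration takes no time and is no camera call.
- ctrl.finish_job(): hands the job in; it is judged then, once.
The state is a dict: "time": time; "q": joint angles; "joint_vel": joint speeds; "joint_torque": joint torques, N m; "position": TCP position; "orientation": TCP orientation; "force": force on the tool from outside, world axes, zero at the start; "wrist_torque": the same for the moment, N m; "gripper_width": finger opening in m; "gripper_force": force on a finger pad.
Only numpy, scipy, OpenCV 4.12 (cv2) and the standard library are available. Lean on these libraries where they do the work, as an engineer would, in place of code of your own. Each camera call takes 0.05 s, during which the arm holds its last target. There are 200 camera calls.

## Task

Take the wooden-handled lifter and carry the red mount level on its blade, never touching the mount with your fingers, from the drying stand to the specimen holder and set it on the two rails. Push it along with the lifter's heel, past the sprung shoe, until it is fully home on the end stop with the contact pin pressed in - a light, steady push, no ramming. Draw the lifter out, lay it down flat on the bench and let go; leave the black mount and the loupe where they are.

Things in the scene. Friction and masses are not known exactly. Their poses are not given: they have to be found in the camera images.
- lifter: Loose lifter, 0.13 to 0.21 kg, lying flat. Wooden handle (x -52 to 44 mm), 18 wide, z 3 to 37, to be pinched across its width. Flat steel blade 16 wide, z 0 to 3, runs on to a round tip at x = 145. A heel stands across the blade, front face at x = 112.5, top at z = 24. Balances near x = 20. Origin: underside, below the handle's middle; +x to the tip, z up.
- lifter_seat (a point): Point on the blade's top face where a mount's centre lies when it touches the heel: at (128.7, 0, 3) mm in the lifter's frame, 16.3 mm short of the tip.
- red_mount: Loose red resin mount: a disc 32.4 in diameter, 19 high, 0.022 kg, polished face up, standing in one of the two stations of the stand (they vary). Origin: centre of its underside, z up.
- black_mount: Loose black resin mount, 32.4 in diameter, 17 high, in the other station; a bystander. Origin: centre of its underside.
- stand: Fixed aluminium drying stand, base 64 (x) by 116 (y) mm. Origin: bench level, middle; +x points away from its open front. Two stations at y = +26 and -26, x = 0: ribs (x -28 to 28, tops at z = 30) leave a slot 22 wide under each mount, open at front (-x) and top, floor z = 10. Lips up to z = 37 at y = 0, +-50 and, on the ribs, behind x = 23.
- holder: Fixed specimen holder, base 152 (x -78 to 74) by 100 mm, bench-level origin; +x is the way in. Two rails, tops at z = 34, x -76 to 44, with a slot 22 wide between them along y = 0 (floor z = 12, open at front and top) in which the blade runs below the mount. Farther in, a fixed wall (face y = -16.5) and a brass sprung shoe (opposite), then the end stop across the slot.
- set_down (a point): Point on the holder's centre line at rail height, (-56, 0, 34) mm in its frame: a mount set down here, or up to 4 mm either way along x, stands on the rails clear of wall and shoe.
- shoe_mouth (a point): Point (-19, 0, 34) mm in the holder's frame: where a mount's centre is when it first meets the shoe. The wall's round nose begins at x = -36 and guides the mount before that (tops of both z = 46). The mount pushes the shoe aside by 1.9 mm; the shoe presses with about 5.5 N, so sliding drags, mostly 3 to 8 N, a little more as it enters.
- stop_range (a point): Point (25, 0, 34) mm in the holder's frame, fixed. The end stop, set for each size of mount, has its face within 9 mm either way of it along x, locked, not measured (mount centre 16.2 mm nearer): feel for it. Pad 22 wide, underside z = 36.5, above the blade. It is rigid: the push rises steeply there; 10 to 14 N is plenty, over 18 N is too much.
- contact_pin (a joint): Brass sprung contact pin, 6 thick, in the middle of the end stop's face at z = 43. 0 = free, 3 mm proud of the face; 0.003 m = pressed in flush, as when the mount lies on the face. Needs about 0.6 to 1.2 N; the shoe's grip on the mount keeps it pressed in.
- loupe: Black stand loupe, 39 in diameter, 24 high, loose at the left front; a bystander. Origin: centre of its underside.
Things that resemble listed ones, but are neither listed nor needed, are in the scene too. There is more than one size of the lifter; the job needs the larger.

How it is judged:
On the way, in this order (a step that is already met when the one before it is completed fails the run):
1. the red mount rides level on the lifter's blade, lifted at least 15 mm off the stand (height (world z) of red_mount above 0.045 m and distance between red_mount and lifter_seat below 0.015 m and angle between red_mount's own z axis and vertical below 0.12 rad), for 0.2 s.
2. the red mount stands level on the holder's rails, in front of the shoe or farther in (z of red_mount in the frame of holder between 0.032 and 0.036 m and y of red_mount in the frame of holder between -0.008 and 0.008 m and x of red_mount in the frame of holder between -0.072 and 0.02 m and angle between red_mount's own z axis and vertical below 0.08 rad), for 0.1 s.
3. the mount, with the lifter still under it, has pressed the contact pin in (2.2 mm or more) (value of joint contact_pin above 0.0022 m and distance between red_mount and lifter_seat below 0.02 m), for 0.1 s.
At the end, for the whole second after the job is handed in: The red mount stands level on the holder's rails (height within 1.5 mm, 3 mm sideways), between wall and shoe, with the contact pin pressed in by 2.2 mm or more (3 mm is flush). The lifter lies flat on the bench, clear of the mount, at rest and let go (value of joint contact_pin above 0.0022 m and z of red_mount in the frame of holder between 0.0325 and 0.0355 m and y of red_mount in the frame of holder between -0.003 and 0.003 m and x of red_mount in the frame of holder between -0.003 and 0.02 m and angle between red_mount's own z axis and vertical below 0.05 rad and linear speed of each of red_mount, lifter below 0.01 m/s and height (world z) of lifter between -0.004 and 0.004 m and angle between lifter's own z axis and vertical below 0.06 rad and contact force between lifter and red_mount below 0.05 N); the robot touches nothing.
It fails at once if the lifter presses on the red mount with over 18 N (contact force between lifter and red_mount above 18 N).
It fails at once if fingers touch the red mount (contact force between the fingers and red_mount above 0.2 N).
It fails at once if the red mount tips by more than 17 degrees (angle between red_mount's own z axis and vertical above 0.3 rad).
It fails at once if the red mount falls below the rails (height (world z) of red_mount below 0.025 m).
It fails at once if the black mount or the loupe is moved over 15 mm (distance of any of black_mount, loupe from where it was at the start of the episode above 0.015 m).
It also fails if it takes over 54 s, if anything falls off the work surface, if the arm or the gripper's body presses on something with over 40 N, if the wrist force passes 120 N, or if a joint passes its speed limit or range.

## Working session

There is one attempt and no reset: what is moved stays moved. The work goes in short steps, Python scripts to look and compute and a tool call to move; the robot and the scene stay as the last step left them, time stands still between calls to the robot, and variables do not carry over. Pictures are saved under pics/ and viewed, at most 10 in all, crops included, and the job is handed in when it is done.

Besides the shell and the picture viewer there is one more tool, called after "Request:" as name(argument=value, ...) on one line, values as JSON. step_arm: Moves the arm, as the interface text tells. Its arguments: {"type":"object","properties":{"plan":{"type":"array"},"fingers":{"type":"number"},"grip_force":{"type":"number"}},"required":["plan"]}

```bash
mkdir -p pics
cat > h.py <<'E'
import numpy as np, cv2, json
from cell import ctrl
from scipy.spatial.transform import Rotation as R
def tool():
    s=ctrl.observe(); q=s['orientation']; T=np.eye(4)
    T[:3,:3]=R.from_quat([q[1],q[2],q[3],q[0]]).as_matrix(); T[:3,3]=s['position']; return T
def grab(n,fn=None):
    T=tool(); im,d=ctrl.get_image(n); c=ctrl.calibration(n)
    K=np.array([[c['fx'],0,c['cx']],[0,c['fy'],c['cy']],[0,0,1]]); D=np.array(c['dist'],float)
    W=T@np.array(c['tool_from_camera']) if n=='wrist' else np.linalg.inv(np.array(c['extrinsics']))
    if fn:
        cv2.imwrite('pics/'+fn+'.png',im[:,:,::-1]); np.savez('pics/'+fn+'.npz',im=im,d=d,K=K,D=D,W=W)
    return im,d,K,D,W
def load(fn):
    z=np.load('pics/'+fn+'.npz'); return [z[k] for k in ('im','d','K','D','W')]
def rays(px,K,D,W):
    p=cv2.undistortPoints(np.array(px,float).reshape(-1,1,2),K,D).reshape(-1,2)
    return W[:3,3],np.c_[p,np.ones(len(p))]@W[:3,:3].T
def onplane(px,z,K,D,W):
    o,r=rays(px,K,D,W); return o+r*((z-o[2])/r[:,2])[:,None]
def bydepth(px,d,K,D,W):
    o,r=rays(px,K,D,W); px=np.array(px).astype(int).reshape(-1,2); return o+r*d[px[:,1],px[:,0]][:,None]
def cloud(im,d,K,D,W):
    v,u=np.mgrid[0:d.shape[0],0:d.shape[1]]
    o,r=rays(np.c_[u.ravel(),v.ravel()],K,D,W); P=o+r*d.reshape(-1,1); P[d.ravel()==0]=np.nan
    return P.reshape(*d.shape,3)
E
python3 - <<'E'
from h import *
s=ctrl.observe(); print(s)
for n in('top','scene'):
    a=grab(n,n+'0'); print(n,a[4].round(3).tolist(),a[2].round(1).tolist())
a=np.hstack([cv2.imread('pics/top0.png')]);
E
```

```text
{'time': 0.0, 'q': array([ 1.15940890e+00,  4.91576865e-01,  1.55946904e+00, -9.79352900e-06,
        1.09167285e+00, -1.05635173e-01]), 'joint_vel': array([ 0.00029786,  0.00084093,  0.00032577, -0.00020229, -0.00036326,
       -0.00092127]), 'joint_torque': array([ 1.31339151e-03, -6.12645292e+01, -2.58176190e+01,  6.92794262e-02,
        4.82866878e-02, -1.43751276e-04]), 'position': array([0.18803412, 0.5957854 , 0.21404425]), 'orientation': array([-1.39739537e-04,  1.52279083e-01,  9.88337373e-01, -5.45452431e-04]), 'force': array([-0.61001292,  0.61685175,  0.20989825]), 'wrist_torque': array([-0.02055257,  0.02314623, -0.01025156]), 'gripper_force': 0.0, 'gripper_width': 0.09491077015682184}
top [[0.028, -0.982, 0.189, 0.364], [-1.0, -0.028, 0.002, -0.056], [0.004, -0.189, -0.982, 0.987], [0.0, 0.0, 0.0, 1.0]] [[438.8, 0.0, 246.4], [0.0, 438.8, 195.5], [0.0, 0.0, 1.0]]
scene [[-0.846, -0.391, 0.363, 0.188], [-0.533, 0.633, -0.561, 0.534], [-0.01, -0.668, -0.744, 0.84], [0.0, 0.0, 0.0, 1.0]] [[442.6, 0.0, 260.0], [0.0, 442.6, 198.5], [0.0, 0.0, 1.0]]
```

View pics/top0.png

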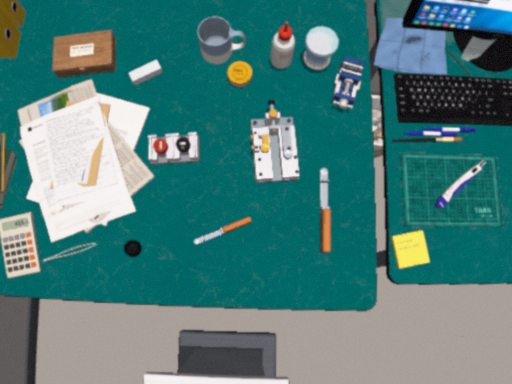

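View pics/scene0.png

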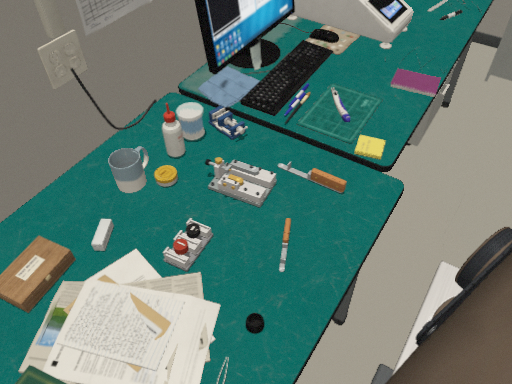

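The top view shows the larger lifter at (325,210) with its tip up at (323,170). The stand is at (173,148) with the red mount at (160,146) and black beside it, and the holder is at (275,148) with its brass parts at (265,143) and (271,105). The small lifter at (222,231) is a decoy and the loupe is at (132,247).

Run:
```python
from h import *
for fn in('top0','scene0'):
    im,d,K,D,W=load(fn); P=cloud(im,d,K,D,W); h=cv2.cvtColor(im,cv2.COLOR_RGB2HSV)
    H,S,V=[h[...,i].astype(int) for i in range(3)]
    on=(P[...,0]>.2)&(P[...,0]<.9)&(P[...,1]>-.4)&(P[...,1]<.4)
    def comps(name,m,lo=30):
        n,l,st,c=cv2.connectedComponentsWithStats((m&on).astype(np.uint8))
        for i in range(1,n):
            if st[i,4]>lo:
                Q=P[l==i]; Q=Q[~np.isnan(Q[:,0])]
                x=Q[:,:2]-np.median(Q[:,:2],0); w,v=np.linalg.eigh(np.cov(x.T)); a=v[:,1]
                t=x@a
                print(fn,name,st[i].tolist(),'med',np.median(Q,0).round(4),'z10/90',np.percentile(Q[:,2],[10,90]).round(3),'ang',np.degrees(np.arctan2(a[1],a[0])).round(1),'len',np.ptp(t).round(3))
    comps('red',((H<6)|(H>174))&(S>140)&(V>80))
    comps('orange',(H>=6)&(H<20)&(S>110)&(V>80))
    comps('grey',(S<50)&(V>110),60)
    comps('black',(V<50),40)
```

```text
top0 red [279, 23, 13, 17, 118] med [ 0.893  -0.1284  0.1317] z10/90 [0.125 0.142] ang 98.0 len 0.027
top0 red [154, 139, 13, 14, 107] med [0.6516 0.1433 0.0495] z10/90 [0.046 0.051] ang -148.9 len 0.03
top0 orange [64, 49, 50, 22, 684] med [0.8697 0.3322 0.0389] z10/90 [0.036 0.041] ang 98.4 len 0.121
top0 orange [269, 110, 8, 8, 44] med [ 0.7295 -0.1073  0.067 ] z10/90 [0.064 0.069] ang -173.6 len 0.042
top0 orange [321, 209, 10, 44, 377] med [ 0.4743 -0.2301  0.0356] z10/90 [0.025 0.038] ang 179.5 len 0.096
top0 orange [223, 217, 28, 15, 171] med [ 0.4843 -0.0351  0.0256] z10/90 [0.022 0.028] ang 113.9 len 0.064
top0 grey [272, 34, 23, 33, 479] med [ 0.8794 -0.1276  0.0847] z10/90 [0.031 0.101] ang 87.2 len 0.051
top0 grey [305, 43, 31, 27, 459] med [ 0.8862 -0.2163  0.0801] z10/90 [0.003 0.084] ang 88.2 len 0.066
top0 grey [70, 49, 23, 7, 121] med [0.893  0.3644 0.0392] z10/90 [0.037 0.042] ang 91.8 len 0.059
top0 grey [203, 52, 26, 12, 161] med [0.8858 0.0282 0.0201] z10/90 [0.008 0.035] ang 93.0 len 0.062
top0 grey [129, 60, 32, 23, 401] med [0.8476 0.1995 0.0261] z10/90 [0.017
[... 3527 characters left out ...]
3186 0.0198] z10/90 [0.006 0.026] ang -179.5 len 0.387
scene0 grey [19, 258, 25, 22, 173] med [0.891  0.3633 0.0392] z10/90 [0.037 0.041] ang 92.1 len 0.059
scene0 grey [295, 300, 95, 84, 4312] med [ 0.2976 -0.1994 -0.7556] z10/90 [-0.76  -0.751] ang 77.5 len 0.536
scene0 black [228, 108, 163, 64, 888] med [ 0.594  -0.3839 -0.0171] z10/90 [-0.026 -0.01 ] ang -179.9 len 0.537
scene0 black [293, 189, 111, 195, 384] med [ 0.2991  0.0004 -0.0085] z10/90 [-0.714 -0.003] ang 93.2 len 0.585
scene0 black [187, 224, 13, 14, 119] med [0.6526 0.0997 0.0458] z10/90 [0.037 0.048] ang 145.5 len 0.032
scene0 black [246, 313, 18, 20, 294] med [0.4232 0.1979 0.0142] z10/90 [-0.     0.023] ang 125.5 len 0.039
```

Request:
step_arm(plan=[{"translation": [-3.2, -2.1, -0.2], "roll": -0.06}, {"translation": [-6.4, -4.2, -0.4], "roll": -0.12}, {"translation": [-9.6, -6.4, -0.6], "roll": -0.18}, {"translation": [-12.8, -8.6, -0.8], "roll": -0.25}, {"translation": [-16, -10.7, -1], "roll": -0.305}])

```text
time: 0.52
position: [0.3091, 0.4441, 0.2245]
orientation: [-0.0, -0.002, 1.0, -0.0]
force: [0.7, -0.1, 0.2]
gripper_width: 0.0953
gripper_force: 0.0
```

Request:
step_arm(plan=[{"translation": [-2.4, -3, 0]}, {"translation": [-4.8, -6, 0]}, {"translation": [-7.2, -9, 0]}, {"translation": [-9.6, -12, 0]}, {"translation": [-12, -14.6, 0]}])

```text
validation failed for argument at $.pl...
```

Request:
step_arm(plan=[{"translation": [-2, -3.2, 0]}, {"translation": [-4, -6.4, 0]}, {"translation": [-6, -9.6, 0]}, {"translation": [-8, -12.8, 0]}, {"translation": [-10, -16, 0]}])

```text
validation failed for argument at $.pl...
```

Run:
```python
from h import *
s=ctrl.observe(); print(s['time'],s['position'],s['orientation'],s['q'])
print(ctrl.calibration('wrist'))
a=grab('wrist','w1'); print(onplane([[256,192],[0,0],[511,0],[0,383],[511,383]],0.03,*a[2:]).round(3))
```

```text
0.5167 [0.30906441 0.44414739 0.22451845] [-1.52784330e-04 -1.63687411e-03  9.99998632e-01 -1.82638907e-04] [ 8.40770361e-01  3.61487150e-01  1.75208079e+00 -1.94765552e-05
  1.02850066e+00 -7.33289659e-01]
{'fx': 293.9654888166819, 'fy': 293.9654888166819, 'cx': 254.7242168480989, 'cy': 190.1694782773437, 'dist': array([-0.05049231,  0.        ,  0.        ,  0.        ,  0.        ]), 'tool_from_camera': array([[-5.12174445e-04, -9.64668669e-01, -2.63465550e-01,
         7.34144563e-02],
       [ 9.99999737e-01, -3.58925008e-04, -6.29799989e-04,
        -9.16452534e-04],
       [ 5.12983942e-04, -2.63465804e-01,  9.64668600e-01,
        -1.69605102e-01],
       [ 0.00000000e+00,  0.00000000e+00,  0.00000000e+00,
         1.00000000e+00]])}
[[0.337 0.445 0.03 ]
 [0.107 0.147 0.03 ]
 [0.106 0.739 0.03 ]
 [0.678 0.009 0.03 ]
 [0.675 0.881 0.03 ]]
```

View pics/w1.png

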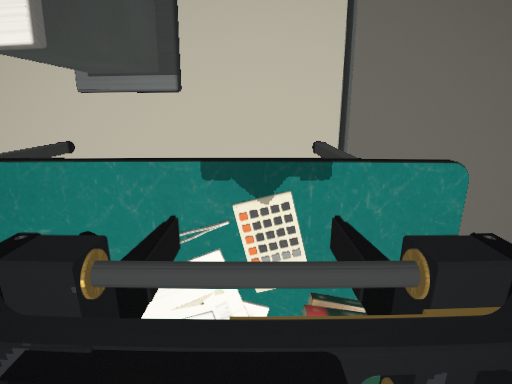

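The wrist camera looks from the robot side of the tool, with usable rows 0–230. It shows only the calculator here. The next moves go beyond the stand and holder to see both at once.

Request:
step_arm(plan=[{"translation": [-2.9, -2.7, -0.4], "roll": 0}, {"translation": [-5.8, -5.4, -0.8], "roll": 0}, {"translation": [-8.7, -8.2, -1.2], "roll": 0}, {"translation": [-11.6, -11, -1.6], "roll": 0}, {"translation": [-14.5, -13.7, -2], "roll": 0}])

```text
time: 0.98
position: [0.4544, 0.3071, 0.2448]
orientation: [-0.0, 0.0, 1.0, -0.0]
force: [0.1, -0.8, 0.8]
gripper_width: 0.095
gripper_force: 0.0
```

Request:
step_arm(plan=[{"translation": [-2.9, -2.7, -0.4], "roll": 0}, {"translation": [-5.8, -5.4, -0.8], "roll": 0}, {"translation": [-8.7, -8.2, -1.2], "roll": 0}, {"translation": [-11.6, -11, -1.6], "roll": 0}, {"translation": [-14.5, -13.7, -2], "roll": 0}])

```text
time: 1.4
position: [0.5994, 0.1698, 0.2646]
orientation: [-0.0, 0.001, 1.0, 0.0]
force: [0.6, -0.4, -0.6]
gripper_width: 0.0951
gripper_force: 0.0
```

Request:
step_arm(plan=[{"translation": [-2.9, -2.7, 0], "roll": 0}, {"translation": [-5.8, -5.4, 0], "roll": 0}, {"translation": [-8.7, -8.2, 0], "roll": 0}, {"translation": [-11.6, -11, 0], "roll": 0}, {"translation": [-14.5, -14.5, 0], "roll": 0}])

```text
time: 1.82
position: [0.7419, 0.0283, 0.2641]
orientation: [-0.0, 0.0, 1.0, 0.0]
force: [0.8, 0.5, 0.7]
gripper_width: 0.0952
gripper_force: 0.0
```

Request:
step_arm(plan=[{"translation": [0, 0, 0], "roll": 0}, {"translation": [0, 0, 0], "roll": 0}])

```text
time: 1.98
position: [0.7413, 0.0274, 0.2629]
orientation: [-0.001, 0.002, 1.0, 0.0]
force: [-0.4, -0.3, -0.1]
gripper_width: 0.0947
gripper_force: 0.0
```

Run:
```python
from h import *
s=ctrl.observe(); print(s['time'],s['position'],s['orientation'],s['q'])
a=grab('wrist','w2')
im=cv2.resize(a[0][:280,:,::-1],None,fx=1.56,fy=1.56); cv2.imwrite('pics/w2b.png',im)
```

```text
1.9833 [0.74134607 0.02739201 0.26288454] [-9.99589423e-04  1.82263999e-03  9.99997835e-01  8.94010377e-05] [-5.20455449e-02  6.35990654e-01  1.16060033e+00  8.02144851e-05
  1.34700731e+00 -1.61921447e+00]
```

View pics/w2b.png

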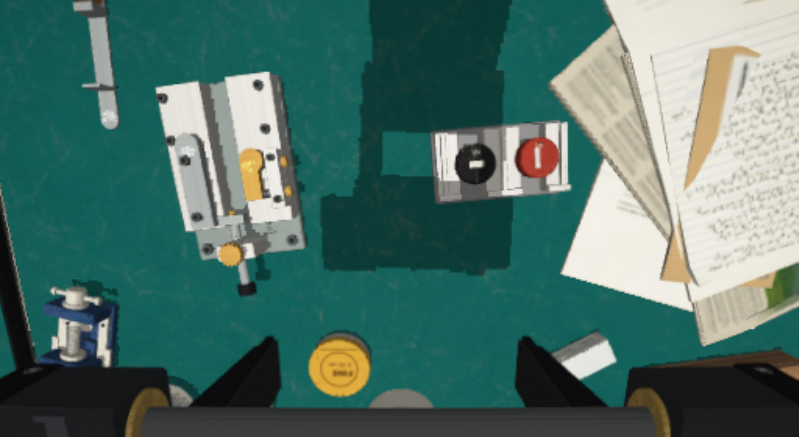

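The crop shows the holder at about (230,165) with its mouth at the top (toward the robot), its shoe at (252,175) and its stop at about (232,222). The stand is at (503,160), with its open front also at the top and the red mount at (537,157). The tip of the larger lifter is at (110,118).

```bash
cat > m.py <<'E'
from h import *
def slot(P,c,yaw,zlo,zhi,xr,half=20,top=0.045):
    """slices along local x: centre of the gap between rail tops"""
    Rm=np.array([[np.cos(yaw),-np.sin(yaw)],[np.sin(yaw),np.cos(yaw)]])
    Q=P.reshape(-1,3); Q=Q[~np.isnan(Q[:,0])]; L=(Q[:,:2]-c)@Rm
    out=[]
    for x in np.arange(xr[0],xr[1],.004):
        s=(abs(L[:,0]-x)<.003)&(abs(L[:,1])<half/1000); y=L[s,1]; z=Q[s,2]
        hi=y[(z>zlo)&(z<top)]; lo=y[z<zhi]
        if len(lo)<4: continue
        m=np.median(lo); l=hi[hi<m]; r=hi[hi>m]
        if len(l)and len(r): out.append((x,(l.max()+r.min())/2,r.min()-l.max()))
    return np.array(out)
E
python3 - <<'E'
from m import *
im,d,K,D,W=load('w2'); P=cloud(im,d,K,D,W); P[240:]=np.nan
def box(name,m):
    Q=P[m]; z=np.percentile(Q[:,2],[5,50,95])
    r=cv2.minAreaRect((Q[:,:2]*1000).astype(np.float32)); print(name,len(Q),np.array(r[0]).round(1),np.array(r[1]).round(1),round(r[2],1),z.round(4))
X,Y,Z=P[...,0],P[...,1],P[...,2]
h=cv2.cvtColor(im,cv2.COLOR_RGB2HSV); H,S,V=[h[...,i].astype(int) for i in range(3)]
hs=(X>.54)&(X<.76)&(Y>-.19)&(Y<-.04); ss=(X>.58)&(X<.72)&(Y>.04)&(Y<.19)
box('holder all',hs&(Z>.006)&(S<70)); box('hold rails',hs&(Z>.031)&(Z<.037)&(S<70))
box('stand all',ss&(Z>.006)); box('stand ribs',ss&(Z>.027)&(Z<.033)&(S<60)); box('stand lips',ss&(Z>.035)&(Z<.04)&(S<60)); box('floor',ss&(Z>.007)&(Z<.014))
red=ss&((H<6)|(H>174))&(S>140); box('red',red); blk=ss&(V<50)&(Z>.035); box('black',blk)
box('redtop',red&(Z>.047))
for n,m in(('red',red&(Z>.047)),('black',blk)): print(n,P[m].mean(0))
np.set_printoptions(suppress=True,precision=4)
print(slot(P,np.array([.65,-.115]),np.radians(5),.03,.024,(-.08,.08)))
print(slot(P,np.array([.65,.143]),np.radians(4),.026,.02,(-.04,.04)))
E
```

```text
holder all 8275 [ 673.8 -104.3] [170.8 121.3] 5.7 [0.0108 0.0334 0.052 ]
hold rails 3219 [ 663.9 -117.3] [145.6  97.2] 5.8 [0.0322 0.0336 0.0352]
stand all 5109 [651.  131.4] [ 95.3 164.5] 24.5 [0.0086 0.0301 0.3465]
stand ribs 1279 [658.3 115.1] [ 55.6 112.1] 4.9 [0.0281 0.0295 0.0311]
stand lips 572 [659.7 115.7] [ 55.3 110.6] 4.5 [0.0352 0.0364 0.0376]
floor 1416 [637.4 125. ] [104.9 139.3] 5.3 [0.0079 0.0099 0.0125]
red 481 [655.9 140.7] [31.1 30.2] 13.9 [0.0381 0.0483 0.0498]
black 889 [677.3  91.2] [63.9 33.5] 0.7 [0.0451 0.3428 0.3485]
redtop 395 [655.8 140.7] [30.3 29.9] 45.1 [0.0473 0.0485 0.0498]
red [0.65567352 0.14091385 0.04855556]
black [0.68603914 0.09103464 0.20452462]
[[-0.06   -0.0043  0.0224]
 [-0.056  -0.0046  0.0216]
 [-0.052  -0.0044  0.0219]
 [-0.048  -0.0043  0.0216]
 [-0.044  -0.0041  0.0208]
 [-0.04   -0.0041  0.0208]
 [-0.036  -0.0041  0.0217]
 [-0.032  -0.0044  0.0231]
 [-0.028  -0.0037  0.0227]
 [-0.024  -0.0037  0.0227]
 [-0.02   -0.0036  0.023 ]
 [-0.016  -0.0036  0.023 ]
 [-0.012  -0.0036  0.0223]
 [-0.008  -0.0033  0.0237]
 [-0.004  -0.0039  0.0215]
 [ 0.     -0.0035  0.0211]
 [ 0.004  -0.0035  0.0211]
 [ 0.008  -0.0019  0.0245]
 [ 0.012  -0.0018  0.024 ]
 [ 0.016  -0.0015  0.0246]
 [ 0.02   -0.0015  0.0246]
 [ 0.024  -0.0016  0.024 ]
 [ 0.028  -0.0019  0.0255]
 [ 0.032  -0.0019  0.025 ]
 [ 0.036  -0.0016  0.025 ]
 [ 0.04   -0.003   0.0224]
 [ 0.044  -0.0029  0.0222]
 [ 0.048  -0.0085  0.0112]
 [ 0.052  -0.0089  0.012 ]
 [ 0.056  -0.0058  0.0274]
 [ 0.06    0.0003  0.0006]
 [ 0.072   0.0063  0.007 ]
 [ 0.076   0.0086  0.0025]]
[[-0.02   -0.0036  0.0233]
 [-0.016  -0.0037  0.0231]
 [-0.012   0.0002  0.0153]
 [-0.008  -0.0086  0.0025]
 [ 0.02    0.0013  0.0154]
 [ 0.024  -0.0024  0.022 ]
 [ 0.028  -0.002   0.0208]
 [ 0.032  -0.0019  0.0208]
 [ 0.036  -0.002   0.0211]]
```

Checks agree with the text: the red mount is at (0.6557, 0.1409), top 48.5 mm, and the station worked out from the stand is (0.6558, 0.1409). The holder origin is about (0.667, -0.117) at 5.8°, rails at 33.6 mm. Next is the lifter.

Request:
step_arm(plan=[{"translation": [1.9, -3.4, 0], "roll": 0}, {"translation": [3.8, -6.8, 0], "roll": 0}, {"translation": [5.6, -10.2, 0], "roll": 0}, {"translation": [7.5, -13.6, 0], "roll": 0}, {"translation": [9.3, -17, 0], "roll": 0}])

```text
time: 2.45
position: [0.646, -0.1401, 0.2651]
orientation: [0.0, -0.001, 1.0, 0.0]
force: [0.9, -0.2, 0.1]
gripper_width: 0.0951
gripper_force: 0.0
```

Request:
step_arm(plan=[{"translation": [1.6, -3, 0], "roll": 0}, {"translation": [3.2, -6, 0], "roll": 0}, {"translation": [4.7, -8.6, 0], "roll": 0}, {"translation": [4.7, -8.6, 0], "roll": 0}, {"translation": [4.7, -8.6, 0], "roll": 0}])

```text
time: 2.87
position: [0.5998, -0.2263, 0.2652]
orientation: [0.0, 0.001, 1.0, 0.0]
force: [0.8, 0.1, 0.2]
gripper_width: 0.0951
gripper_force: 0.0
```

Run:
```python
from h import *
s=ctrl.observe(); print(s['time'],s['position'],s['orientation'])
im,d,K,D,W=grab('wrist','w3'); P=cloud(im,d,K,D,W); P[245:]=np.nan
cv2.imwrite('pics/w3b.png',im[:280,:,::-1])
X,Y,Z=P[...,0],P[...,1],P[...,2]
h=cv2.cvtColor(im,cv2.COLOR_RGB2HSV); H,S,V=[h[...,i].astype(int) for i in range(3)]
ls=(X>.38)&(X<.66)&(Y>-.28)&(Y<-.18)
def box(name,m):
    Q=P[m]; r=cv2.minAreaRect((Q[:,:2]*1000).astype(np.float32)); print(name,len(Q),np.array(r[0]).round(1),np.array(r[1]).round(1),round(r[2],1),np.percentile(Q[:,2],[5,50,95]).round(4))
wood=ls&(H>=4)&(H<22)&(S>100); box('wood',wood); box('woodtop',wood&(Z>.033))
st=ls&(S<70)&(V>90); box('steel',st); box('blade',st&(Z<.008)); box('heel',st&(Z>.017)&(Z<.03))
```

```text
2.8667 [ 0.5998345  -0.22628508  0.26515776] [2.15046232e-04 9.47320456e-04 9.99999527e-01 5.35741667e-05]
wood 1025 [ 476.9 -234. ] [93.7 17.6] 0.3 [0.0335 0.036  0.0376]
woodtop 990 [ 476.8 -234.9] [16.3 93.7] 89.9 [0.034  0.036  0.0376]
steel 814 [ 523.7 -234.5] [ 18.2 204. ] 89.9 [0.0007 0.0027 0.0232]
blade 679 [ 523.7 -233.7] [ 16.5 204. ] 89.9 [0.0004 0.0026 0.004 ]
heel 105 [ 559.2 -234.5] [15.1 68.5] 89.9 [0.0201 0.0217 0.0242]
```

View pics/w3b.png

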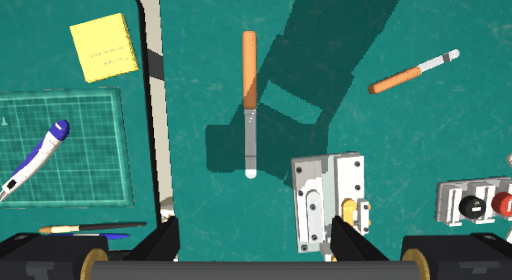

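Lifter measured: origin (0.481, -0.234), yaw about 0, handle top 36 mm, heel about 22–24 mm, tip x = 0.626 as expected. The picture shows it at (250,60–175).

Request:
step_arm(plan=[{"translation": [2.2, -0.2, 3.3], "roll": 0}, {"translation": [4.4, -0.4, 6.6], "roll": 0}, {"translation": [6.6, -0.6, 9.9], "roll": 0}, {"translation": [8.8, -0.8, 13.2], "roll": 0}, {"translation": [10.9, -0.8, 16.5], "roll": 0}], fingers=0.4)

```text
time: 3.33
position: [0.4912, -0.2326, 0.0988]
orientation: [0.001, -0.001, 1.0, -0.0]
force: [0.6, -0.9, -1.3]
gripper_width: 0.0671
gripper_force: 0.0
```

Request:
step_arm(plan=[{"translation": [0, 0, 0], "roll": 0}, {"translation": [0, 0, 0], "roll": 0}])

```text
time: 3.5
position: [0.4914, -0.2328, 0.0988]
orientation: [-0.001, -0.0, 1.0, 0.001]
force: [1.4, -0.5, 0.3]
gripper_width: 0.0585
gripper_force: 0.0
```

Run:
```python
from h import *
for i in range(3):
    s=ctrl.observe(); print(s['time'],s['position'].round(4),s['orientation'].round(4),s['gripper_width'],s['force']); ctrl.get_image('top')
```

```text
3.5 [ 0.4914 -0.2328  0.0988] [-1.1e-03 -1.0e-04  1.0e+00  9.0e-04] 0.05851796677420526 [ 1.35027801 -0.4758167   0.34284907]
3.55 [ 0.4928 -0.2336  0.1001] [ 3.e-04 -2.e-04  1.e+00 -0.e+00] 0.057520790391857445 [ 0.88669806 -0.15320554  1.05808058]
3.6 [ 0.4933 -0.234   0.1008] [ 1.e-03 -3.e-04  1.e+00 -5.e-04] 0.057608733171970544 [0.20061386 0.47084767 0.29807323]
```

Request:
step_arm(plan=[{"translation": [0, -0.1, 3], "roll": 0}, {"translation": [0, -0.1, 6], "roll": 0}, {"translation": [0, -0.1, 8], "roll": 0}, {"translation": [0, -0.1, 9.2], "roll": 0}, {"translation": [0, -0.1, 9.2], "roll": 0}])

```text
time: 4.07
position: [0.4921, -0.2349, 0.0064]
orientation: [-0.0, -0.0, 1.0, 0.0]
force: [-0.1, -0.3, -0.7]
gripper_width: 0.0569
gripper_force: 0.0
```

Request:
step_arm(plan=[{"translation": [0, 0, 0], "roll": 0}, {"translation": [0, 0, 0], "roll": 0}, {"translation": [0, 0, 0], "roll": 0}, {"translation": [0, 0, 0], "roll": 0}, {"translation": [0, 0, 0], "roll": 0}], fingers=1, grip_force=50)

```text
time: 4.48
position: [0.4919, -0.2356, 0.0084]
orientation: [0.001, 0.0, 1.0, -0.0]
force: [-0.5, 0.0, 0.5]
gripper_width: 0.0293
gripper_force: 0.0
```

Request:
step_arm(plan=[{"translation": [0, 0, 0], "roll": 0}, {"translation": [0, 0, 0], "roll": 0}, {"translation": [0, 0, 0], "roll": 0}, {"translation": [0, 0, 0], "roll": 0}, {"translation": [0, 0, 0], "roll": 0}])

```text
time: 4.9
position: [0.4916, -0.2353, 0.008]
orientation: [0.0, 0.0, 1.0, 0.0]
force: [-1.3, 2.2, 6.2]
gripper_width: 0.0177
gripper_force: 50.0
```

Gripped (17.7 mm, 50 N). Next: lift, check the lifter's pose, carry it to the stand.

Request:
step_arm(plan=[{"translation": [0, 0, -0.7], "roll": 0}, {"translation": [0, 0, -2.5], "roll": 0}, {"translation": [0, 0, -5.5], "roll": 0}, {"translation": [0, 0, -8.5], "roll": 0}, {"translation": [0, 0, -10], "roll": 0}])

```text
time: 5.32
position: [0.4921, -0.2358, 0.1108]
orientation: [0.001, 0.0, 1.0, -0.001]
force: [-0.2, -1.1, -2.2]
gripper_width: 0.0179
gripper_force: 50.0
```

Request:
step_arm(plan=[{"translation": [0.1, 2.5, 0], "roll": 0}, {"translation": [0.3, 6, 0], "roll": 0}, {"translation": [0.5, 10, 0], "roll": 0}, {"translation": [0.8, 14, 0], "roll": 0}, {"translation": [1, 18, 0], "roll": 0}])

```text
time: 5.73
position: [0.481, -0.0539, 0.1079]
orientation: [-0.0, 0.001, 1.0, 0.0]
force: [1.4, -0.9, -1.3]
gripper_width: 0.0177
gripper_force: 50.0
```

Request:
step_arm(plan=[{"translation": [0.2, 4, 0], "roll": -0.02}, {"translation": [0.4, 8, 0], "roll": -0.04}, {"translation": [0.6, 12, 0], "roll": -0.06}, {"translation": [0.8, 16, 0], "roll": -0.08}, {"translation": [0.9, 18, 0], "roll": -0.0855}])

```text
time: 6.15
position: [0.4721, 0.1279, 0.108]
orientation: [0.0, -0.044, 0.999, 0.0]
force: [0.3, -0.1, -1.6]
gripper_width: 0.0179
gripper_force: 50.0
```

Request:
step_arm(plan=[{"translation": [0, 0, 0], "roll": 0}, {"translation": [0, 0, 0], "roll": 0}, {"translation": [0, 0, 0], "roll": 0}])

```text
time: 6.4
position: [0.4728, 0.1243, 0.1078]
orientation: [-0.0, -0.042, 0.999, -0.0]
force: [0.0, 0.5, -2.8]
gripper_width: 0.0174
gripper_force: 50.0
```

Run:
```python
from h import *
ps=[]
for i in range(4):
    s=ctrl.observe(); ps.append(s['position'])
    if i<3: ctrl.get_image('scene')
print(s['time'],np.mean(ps,0).round(4),s['orientation'].round(4),s['gripper_width'],s['force'],s['wrist_torque'])
im,d,K,D,W=grab('top','t2'); P=cloud(im,d,K,D,W)
cv2.imwrite('pics/t2b.png',cv2.resize(im[90:290,90:310,::-1],None,fx=3,fy=3))
im,d,K,D,W=grab('wrist','w4'); cv2.imwrite('pics/w4b.png',im[:,:,::-1])
```

```text
6.55 [0.4729 0.1239 0.1077] [-0.     -0.0415  0.9991 -0.    ] 0.017724811825868953 [-0.810651    0.19929398 -1.35068882] [ 0.03410413  0.02607943 -0.0059181 ]
```

View pics/t2b.png

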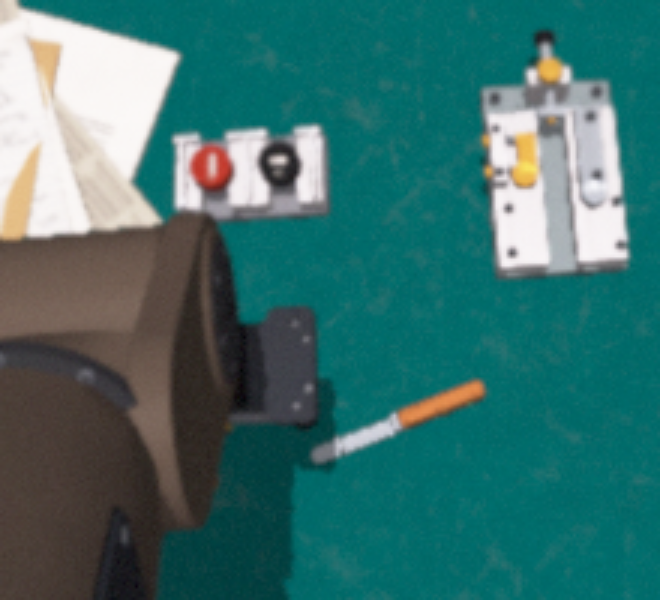

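The arm hides the lifter from the top camera; the stand is at (250,170) with the red mount at (212,165). I'll check the blade with the scene camera.

Run:
```python
from h import *
im,d,K,D,W=grab('scene','s2'); P=cloud(im,d,K,D,W); np.set_printoptions(suppress=True,precision=4)
X,Y,Z=P[...,0],P[...,1],P[...,2]
m=(X>.5)&(X<.66)&(Y>.08)&(Y<.2)&(Z>.08)&(Z<.15)
Q=P[m]; print(len(Q))
u=np.array([np.cos(.0845),np.sin(.0845)]); n=np.array([-u[1],u[0]])
L=(Q[:,:2]-[.4729,.1239])
t=L@u; y=L@n
for a in np.arange(.03,.16,.01):
    s=abs(t-a)<.005
    if s.sum(): print(a.round(3),s.sum(),np.median(y[s]),np.ptp(y[s]),np.percentile(Q[s,2],[10,50,90]))
print(t.max())
ys,xs=np.where(m); print(xs.min(),xs.max(),ys.min(),ys.max())
c=im[150:350,120:340,::-1]; cv2.imwrite('pics/s2b.png',cv2.resize(c,None,fx=3,fy=3))
```

```text
143
0.09 19 0.0017675581840469793 0.01718038407590386 [0.1017 0.1035 0.1063]
0.1 52 0.003785175739431209 0.015874543764942923 [0.1026 0.1124 0.1231]
0.11 28 0.0019064151689766858 0.016721764533133145 [0.1013 0.1033 0.1046]
0.12 32 0.002198350420251842 0.01724333480831242 [0.101  0.1027 0.104 ]
0.13 12 -0.00027037101662547643 0.014841862442172778 [0.101  0.1026 0.1037]
0.12955612618628026
197 215 234 246
```

View pics/s2b.png

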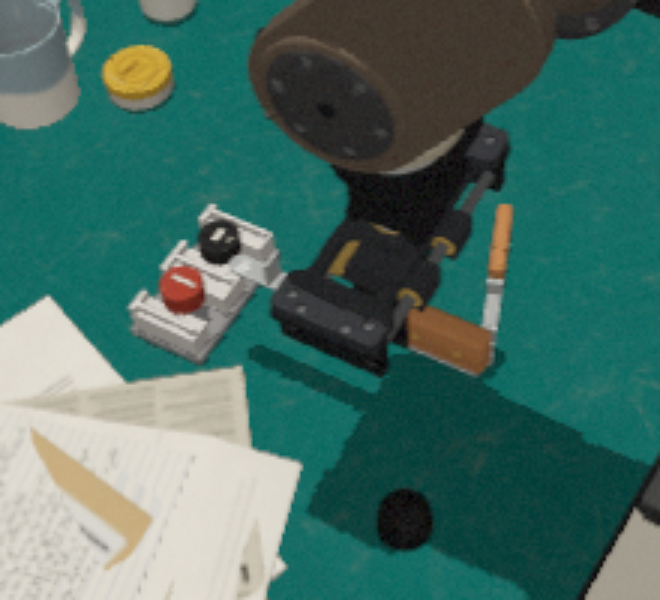

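The blade is level, with its top at z 0.103 and its bottom 8 mm below the TCP. In the crop the red mount is at (182,290) and the blade tip at (275,285), clear of everything. I'll lower the blade to z = 20 mm and slide it in along the station.

Request:
step_arm(plan=[{"translation": [0, 0, 2], "roll": 0}, {"translation": [0, 0.05, 4.5], "roll": 0}, {"translation": [0, 0.05, 6.5], "roll": 0}, {"translation": [0, 0.05, 8], "roll": 0}, {"translation": [0, 0.05, 8], "roll": 0}])

```text
time: 7.12
position: [0.4718, 0.1246, 0.0254]
orientation: [-0.002, -0.042, 0.999, -0.0]
force: [-1.4, -0.6, -1.9]
gripper_width: 0.0182
gripper_force: 50.0
```

Request:
step_arm(plan=[{"translation": [-0.6, 0, 0], "roll": 0}, {"translation": [-1.4, 0, 0], "roll": 0}, {"translation": [-2.2, 0, 0], "roll": 0}, {"translation": [-3.0, 0, 0], "roll": 0}, {"translation": [-3.6, 0, 0], "roll": 0}])

```text
time: 7.53
position: [0.5104, 0.1283, 0.0284]
orientation: [0.001, -0.042, 0.999, 0.0]
force: [-0.0, 0.6, -1.9]
gripper_width: 0.0177
gripper_force: 50.0
```

Request:
step_arm(plan=[{"translation": [-0.6, 0, 0], "roll": 0}, {"translation": [-1.2, 0, 0], "roll": 0}, {"translation": [-1.7, 0, 0], "roll": 0}, {"translation": [-2.2, 0, 0], "roll": 0}, {"translation": [-2.4, 0, 0], "roll": 0}])

```text
time: 7.95
position: [0.5333, 0.1302, 0.0276]
orientation: [0.0, -0.042, 0.999, 0.0]
force: [0.3, 0.4, -2.2]
gripper_width: 0.0177
gripper_force: 50.0
```

Run:
```python
from h import *
np.set_printoptions(suppress=True,precision=4)
ps=[];fs=[]
for i in range(4):
    s=ctrl.observe(); ps.append(s['position']); fs.append(s['force'])
    if i<3: im,d,K,D,W=grab('scene','s3')
print(s['time'],np.mean(ps,0),s['orientation'],np.mean(fs,0),s['wrist_torque'])
P=cloud(im,d,K,D,W); h=cv2.cvtColor(im,cv2.COLOR_RGB2HSV); H,S,V=[h[...,i].astype(int) for i in range(3)]
X,Y,Z=P[...,0],P[...,1],P[...,2]
for f in('scene0','s3'):
    im2,d2,*c=load(f); P2=cloud(im2,d2,*c); h2=cv2.cvtColor(im2,cv2.COLOR_RGB2HSV)
    m=((h2[...,0]<6)|(h2[...,0]>174))&(h2[...,1]>140)&(P2[...,2]>.046)&(P2[...,0]<.75)&(P2[...,1]>.08)&(P2[...,1]<.25); print(f,m.sum(),P2[m].mean(0))
cv2.imwrite('pics/s3b.png',cv2.resize(im[190:290,130:270,::-1],None,fx=5,fy=5,interpolation=cv2.INTER_CUBIC))
```

```text
8.1 [0.533  0.1302 0.0276] [-0.0002 -0.0423  0.9991  0.    ] [-0.0217 -0.0954 -1.4844] [ 0.0235  0.0424 -0.0221]
scene0 109 [0.6511 0.1454 0.049 ]
s3 118 [0.6209 0.1501 0.0828]
```

View pics/s3b.png

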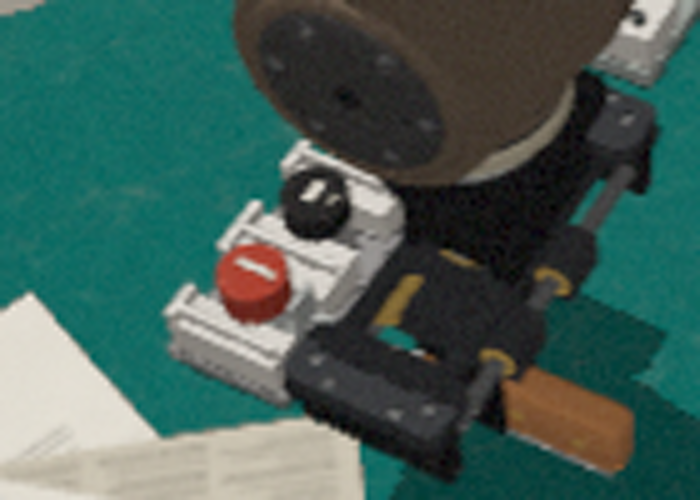

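The picture shows the mount at (253,285) still upright and unmoved, with the heel just short of it at about (300,290). I'll close the last 5 mm gently and lift.

Request:
step_arm(plan=[{"translation": [-0.15, 0, 0], "roll": 0}, {"translation": [-0.3, 0, 0], "roll": 0}, {"translation": [-0.4, 0, 0], "roll": 0}, {"translation": [-0.5, 0, 0], "roll": 0}, {"translation": [-0.5, 0, 0], "roll": 0}])

```text
time: 8.52
position: [0.5377, 0.1306, 0.0277]
orientation: [0.0, -0.042, 0.999, 0.0]
force: [-0.6, -0.1, -1.0]
gripper_width: 0.0178
gripper_force: 50.0
```

Request:
step_arm(plan=[{"translation": [0, 0, -0.3], "roll": 0}, {"translation": [0, 0, -0.6], "roll": 0}, {"translation": [0, 0, -0.8], "roll": 0}, {"translation": [0, 0, -1.0], "roll": 0}, {"translation": [0, 0, -1.2], "roll": 0}])

```text
time: 8.93
position: [0.5376, 0.1306, 0.04]
orientation: [0.0, -0.042, 0.999, 0.0]
force: [0.2, 0.4, -2.1]
gripper_width: 0.0177
gripper_force: 50.0
```

```bash
cat > red.py <<'E'
from h import *
np.set_printoptions(suppress=True,precision=4)
def st(n=4):
    ps=[];fs=[]
    for i in range(n):
        s=ctrl.observe(); ps.append(s['position']); fs.append(s['force'])
        if i<n-1: a=grab('scene','sl')
    print(s['time'],np.mean(ps,0),s['orientation'],'F',np.mean(fs,0),s['wrist_torque'],s['gripper_width'])
    im,d,*c=a; P=cloud(im,d,*c); h=cv2.cvtColor(im,cv2.COLOR_RGB2HSV)
    m=((h[...,0]<6)|(h[...,0]>174))&(h[...,1]>140)&(P[...,0]>.5)&(P[...,0]<.75)&(P[...,1]>-.2)&(P[...,1]<.25)
    zt=np.percentile(P[m][:,2],90); t=m&(P[...,2]>zt-.004); Q=P[t]
    k=np.c_[Q[:,:2]-Q[:,:2].mean(0),np.ones(len(Q))]; g=np.linalg.lstsq(k,Q[:,2],rcond=None)[0]
    print('redtop',t.sum(),Q.mean(0),'tilt',g[:2])
E
python3 -c "
from red import *
st()"
```

```text
9.0833 [0.5376 0.1306 0.04  ] [ 0.0002 -0.0423  0.9991  0.0001] F [ 0.0953  0.0911 -1.8454] [ 0.051   0.0151 -0.0242] 0.01811942570444228
redtop 100 [0.648  0.1455 0.0577] tilt [-0.7318 -0.2134]
```

```bash
python3 - <<'E'
s=open('red.py').read()
s=s.replace("    zt=","    n,l,q,_=cv2.connectedComponentsWithStats(m.astype(np.uint8)); b=1+q[1:,4].argmax(); m=cv2.erode((l==b).astype(np.uint8),np.ones((3,3)))>0\n    print('box',q[b])\n    zt=").replace("90); t=","80); t=").replace("(P[...,2]>zt-.004)","(abs(P[...,2]-zt)<.003)")
open('red.py','w').write(s)
E
python3 - <<'E'
from red import *
def an(f):
    im,d,*c=load(f); P=cloud(im,d,*c); h=cv2.cvtColor(im,cv2.COLOR_RGB2HSV)
    m=((h[...,0]<6)|(h[...,0]>174))&(h[...,1]>140)&(P[...,0]>.5)&(P[...,0]<.75)&(P[...,1]>-.2)&(P[...,1]<.25)
    n,l,q,_=cv2.connectedComponentsWithStats(m.astype(np.uint8)); b=1+q[1:,4].argmax(); m=cv2.erode((l==b).astype(np.uint8),np.ones((3,3)))>0
    print(f,q[b],np.percentile(P[m][:,2],[5,20,50,80,95]))
an('scene0');an('s3');an('sl')
st(2)
E
```

```text
scene0 [174 239  14  15 155] [0.0398 0.0446 0.0481 0.0499 0.0511]
s3 [174 239  14  15 151] [0.0408 0.0444 0.0481 0.0499 0.0511]
sl [173 237  14  16 138] [0.0462 0.0501 0.0537 0.055  0.0569]
9.1333 [0.5376 0.1306 0.0398] [ 0.     -0.0423  0.9991  0.0001] F [ 0.485  -0.7212 -1.9485] [0.0008 0.0534 0.0054] 0.017793980153129302
box [173 237  14  16 140]
redtop 39 [0.6514 0.1505 0.0537] tilt [0.0468 0.0269]
```

The mount rose 5.6 mm with the blade, as expected. Next: lift clear, then carry it over with gentle ramps.

Request:
step_arm(plan=[{"translation": [0, 0, -0.4], "roll": 0}, {"translation": [0, 0, -1.2], "roll": 0}, {"translation": [0, 0, -2.4], "roll": 0}, {"translation": [0, 0, -3.6], "roll": 0}, {"translation": [0, 0, -4.4], "roll": 0}])

```text
time: 9.55
position: [0.5379, 0.1307, 0.0852]
orientation: [0.001, -0.042, 0.999, 0.0]
force: [-0.1, -0.4, -2.0]
gripper_width: 0.0179
gripper_force: 50.0
```

Request:
step_arm(plan=[{"translation": [0, 0, -0.4], "roll": 0}, {"translation": [0, 0, -0.6], "roll": 0}, {"translation": [0, 0, -0.6], "roll": 0}, {"translation": [0, 0, -0.6], "roll": 0}])

```text
time: 9.88
position: [0.5374, 0.1306, 0.0894]
orientation: [-0.0, -0.042, 0.999, 0.0]
force: [-0.5, 0.2, -2.3]
gripper_width: 0.0177
gripper_force: 50.0
```

Request:
step_arm(plan=[{"translation": [0.1, -0.39, 0], "roll": 0}, {"translation": [0.25, -0.97, 0], "roll": 0}, {"translation": [0.45, -1.74, 0], "roll": 0}, {"translation": [0.69, -2.71, 0], "roll": 0}, {"translation": [0.99, -3.88, 0], "roll": 0}])

```text
time: 10.3
position: [0.5307, 0.0901, 0.0895]
orientation: [-0.0, -0.042, 0.999, 0.0]
force: [-0.1, 0.6, -1.7]
gripper_width: 0.0178
gripper_force: 50.0
```

Request:
step_arm(plan=[{"translation": [0.35, -1.36, 0], "roll": 0}, {"translation": [0.69, -2.71, 0], "roll": 0}, {"translation": [1.04, -4.07, 0], "roll": 0}, {"translation": [1.39, -5.43, 0], "roll": 0}, {"translation": [1.73, -6.78, 0], "roll": 0}])

```text
time: 10.72
position: [0.519, 0.0204, 0.0896]
orientation: [-0.0, -0.042, 0.999, 0.0]
force: [-1.3, 0.4, -0.9]
gripper_width: 0.018
gripper_force: 50.0
```

Request:
step_arm(plan=[{"translation": [0.4, -1.55, 0], "roll": 0}, {"translation": [0.79, -3.1, 0], "roll": 0}, {"translation": [1.19, -4.65, 0], "roll": 0}, {"translation": [1.58, -6.2, 0], "roll": 0}, {"translation": [1.98, -7.75, 0], "roll": 0}])

```text
time: 11.13
position: [0.5057, -0.0585, 0.0897]
orientation: [0.0, -0.042, 0.999, 0.0]
force: [-0.0, 0.1, -1.7]
gripper_width: 0.0177
gripper_force: 50.0
```

Request:
step_arm(plan=[{"translation": [0.35, -1.36, 0], "roll": 0}, {"translation": [0.67, -2.62, 0], "roll": 0}, {"translation": [0.97, -3.78, 0], "roll": 0}, {"translation": [1.21, -4.75, 0], "roll": 0}, {"translation": [1.41, -5.52, 0], "roll": 0}])

```text
time: 11.55
position: [0.4966, -0.1143, 0.0896]
orientation: [0.0, -0.042, 0.999, 0.0]
force: [0.2, 0.6, -2.2]
gripper_width: 0.0179
gripper_force: 50.0
```

Request:
step_arm(plan=[{"translation": [0.18, -0.7, 0], "roll": -0.004}, {"translation": [0.34, -1.3, 0], "roll": -0.008}, {"translation": [0.46, -1.8, 0], "roll": -0.012}, {"translation": [0.54, -2.1, 0], "roll": -0.016}, {"translation": [0.56, -2.18, 0], "roll": -0.016}])

```text
time: 11.97
position: [0.4932, -0.1355, 0.0896]
orientation: [0.0, -0.05, 0.999, 0.0]
force: [-0.6, 0.8, -2.3]
gripper_width: 0.0181
gripper_force: 50.0
```

Run:
```python
from red import *
st()
im,d,K,D,W=grab('top','t5'); P=cloud(im,d,K,D,W)
h=cv2.cvtColor(im,cv2.COLOR_RGB2HSV)
m=((h[...,0]<6)|(h[...,0]>174))&(h[...,1]>120)&(P[...,0]>.5)&(P[...,0]<.75)&(P[...,1]<.1)
print('top red',m.sum(),P[m].mean(0) if m.sum() else '')
cv2.imwrite('pics/t5b.png',cv2.resize(np.vstack([load('sl')[0][110:260,150:330,::-1]]),None,fx=4,fy=4,interpolation=cv2.INTER_CUBIC))
```

```text
12.1167 [ 0.4932 -0.1352  0.0896] [-0.     -0.0504  0.9987  0.0001] F [-0.5332  0.0528 -2.0333] [0.0643 0.0836 0.0194] 0.018038598853171838
box [255 159  12  14 114]
redtop 18 [ 0.6066 -0.111   0.104 ] tilt [0.0035 0.1608]
top red 0
```

View pics/t5b.png

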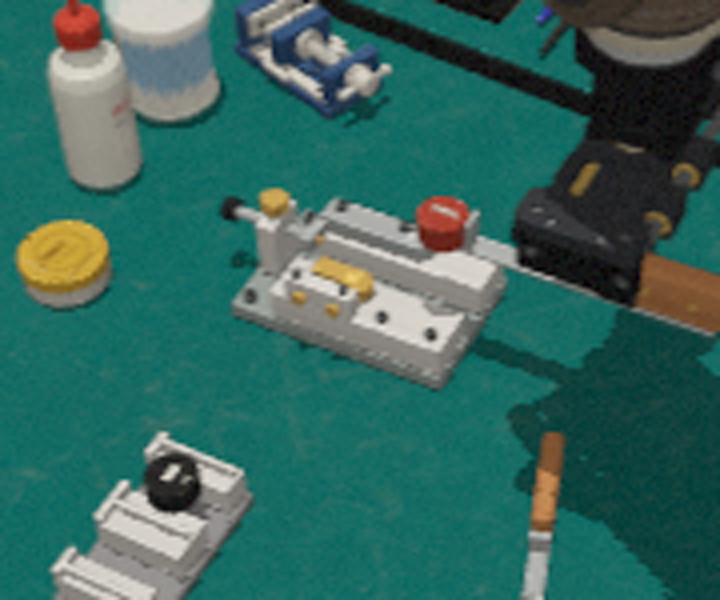

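The red mount sits on the blade against the heel at (443,222), over the holder mouth. Lowering slowly while watching the force.

Request:
step_arm(plan=[{"translation": [0, 0, 0.4], "roll": 0}, {"translation": [0, 0, 1.2], "roll": 0}, {"translation": [0, 0, 2.4], "roll": 0}, {"translation": [0, 0, 3.4], "roll": 0}, {"translation": [0, 0, 4.0], "roll": 0}])

```text
time: 12.58
position: [0.4927, -0.1349, 0.0481]
orientation: [-0.001, -0.05, 0.999, 0.0]
force: [1.2, 0.2, -1.9]
gripper_width: 0.0178
gripper_force: 50.0
```

Request:
step_arm(plan=[{"translation": [0, 0, 0.3], "roll": 0}, {"translation": [0, 0, 0.5], "roll": 0}, {"translation": [0, 0, 0.7], "roll": 0}, {"translation": [0, 0, 0.85], "roll": 0}, {"translation": [0, 0, 1.0], "roll": 0}])

```text
time: 13.0
position: [0.4933, -0.1353, 0.0397]
orientation: [0.0, -0.05, 0.999, -0.0]
force: [-0.5, 0.1, -2.3]
gripper_width: 0.0179
gripper_force: 50.0
```

```bash
python3 -c "
from red import *
st()"
```

```text
13.15 [ 0.4933 -0.1352  0.0397] [ 0.0001 -0.0503  0.9987  0.    ] F [-0.0781 -0.1912 -1.941 ] [0.0651 0.0074 0.0412] 0.017843752324693516
box [255 174  12  13 111]
redtop 27 [ 0.6053 -0.1104  0.0532] tilt [-0.0527  0.0726]
```

Request:
step_arm(plan=[{"translation": [0, 0, 0.15], "roll": 0}, {"translation": [0, 0, 0.3], "roll": 0}, {"translation": [0, 0, 0.5], "roll": 0}, {"translation": [0, 0, 0.75], "roll": 0}, {"translation": [0, 0, 0.95], "roll": 0}])

```text
time: 13.57
position: [0.4932, -0.1352, 0.0298]
orientation: [-0.0, -0.05, 0.999, 0.0]
force: [-0.2, -0.5, -1.9]
gripper_width: 0.0182
gripper_force: 50.0
```

```bash
python3 -c "
from red import *
st()"
```

```text
13.7167 [ 0.4931 -0.1351  0.0297] [-0.0002 -0.0503  0.9987  0.0001] F [ 0.1655 -0.3327 -1.8117] [0.0473 0.0028 0.0003] 0.018113083186435442
box [255 174  12  13 111]
redtop 27 [ 0.6048 -0.1102  0.0525] tilt [-0.01   -0.0482]
```

The mount rests on the rails with the blade below it. Next is the slow push up to the shoe.

Request:
step_arm(plan=[{"translation": [-0.3, 0, 0], "roll": 0}, {"translation": [-0.9, 0, 0], "roll": 0}, {"translation": [-1.5, 0, 0], "roll": 0}, {"translation": [-2.1, 0, 0], "roll": 0}, {"translation": [-2.6, 0, 0], "roll": 0}])

```text
time: 14.13
position: [0.52, -0.1325, 0.0302]
orientation: [0.0, -0.05, 0.999, -0.0]
force: [-0.3, 0.1, -2.0]
gripper_width: 0.0175
gripper_force: 50.0
```

Request:
step_arm(plan=[{"translation": [-0.2, 0, 0], "roll": 0}, {"translation": [-0.4, 0, 0], "roll": 0}, {"translation": [-0.6, 0, 0], "roll": 0}, {"translation": [-0.8, 0, 0], "roll": 0}, {"translation": [-0.9, 0, 0], "roll": 0}])

```text
time: 14.55
position: [0.5282, -0.1317, 0.0301]
orientation: [0.0, -0.05, 0.999, 0.0]
force: [-0.3, -0.4, -1.4]
gripper_width: 0.0178
gripper_force: 50.0
```

```bash
python3 -c "
from red import *
st(3)"
```

```text
14.65 [ 0.5282 -0.1317  0.0301] [ 0.0001 -0.0503  0.9987  0.    ] F [-0.1938  0.0134 -1.4354] [ 0.0208 -0.0174  0.0233] 0.018035225618981562
box [243 170  12  13 107]
redtop 28 [ 0.6385 -0.1072  0.0528] tilt [-0.0044 -0.0362]
```

Request:
step_arm(plan=[{"translation": [-0.1, 0, 0], "roll": 0}, {"translation": [-0.2, 0, 0], "roll": 0}, {"translation": [-0.3, 0, 0], "roll": 0}, {"translation": [-0.4, 0, 0], "roll": 0}, {"translation": [-0.5, 0, 0], "roll": 0}])

```text
time: 15.07
position: [0.533, -0.1312, 0.0301]
orientation: [-0.0, -0.05, 0.999, 0.0]
force: [-0.8, -1.1, -2.9]
gripper_width: 0.0175
gripper_force: 50.0
```

Request:
step_arm(plan=[{"translation": [-0.1, 0, 0], "roll": 0}, {"translation": [-0.2, 0, 0], "roll": 0}, {"translation": [-0.3, 0, 0], "roll": 0}, {"translation": [-0.4, 0, 0], "roll": 0}, {"translation": [-0.5, 0, 0], "roll": 0}])

```text
time: 15.48
position: [0.5368, -0.1306, 0.03]
orientation: [-0.001, -0.05, 0.999, 0.0]
force: [-7.6, -2.1, 0.3]
gripper_width: 0.0175
gripper_force: 50.0
```

Request:
step_arm(plan=[{"translation": [-0.1, 0, 0], "roll": 0}, {"translation": [-0.2, 0, 0], "roll": 0}, {"translation": [-0.3, 0, 0], "roll": 0}, {"translation": [-0.4, 0, 0], "roll": 0}, {"translation": [-0.5, 0, 0], "roll": 0}])

```text
time: 15.9
position: [0.5418, -0.13, 0.03]
orientation: [-0.001, -0.05, 0.999, 0.0]
force: [-7.4, -1.6, 0.7]
gripper_width: 0.0174
gripper_force: 50.0
```

```bash
python3 -c "
from red import *
st(3)"
```

```text
16.0 [ 0.5419 -0.1301  0.03  ] [-0.0011 -0.0503  0.9987  0.0004] F [-6.4553 -1.4529  0.8638] [-0.2272  0.8562 -0.0884] 0.018043684846952082
box [238 168  12  13  92]
redtop 21 [ 0.652  -0.1061  0.0532] tilt [0.0665 0.128 ]
```

Drag is about 7 N and the lag 1 mm, so the stiffness is about 7 N/mm. I'll estimate the stop face from the earlier wrist depth (w2).

Run:
```python
from h import *
im,d,K,D,W=load('w2'); P=cloud(im,d,K,D,W)[:240].reshape(-1,3); P=P[~np.isnan(P[:,0])]
a=.101; u=np.array([np.cos(a),np.sin(a)]); n=np.array([-u[1],u[0]])
L=P[:,:2]-[.667,-.1168]; x=L@u*1e3; y=L@n*1e3
s=(abs(y)<9)&(x>0)&(x<60)
for lo in range(0,60,2):
    k=s&(x>=lo)&(x<lo+2)
    if k.sum(): print(lo,k.sum(),np.percentile(P[k,2]*1e3,[5,50,95]).round(1))
```

```text
0 14 [10.7 11.6 12.9]
2 12 [10.6 11.8 12.4]
4 12 [ 9.9 10.9 12.8]
6 12 [10.5 11.7 12.3]
8 13 [10.1 11.1 12. ]
10 12 [10.6 11.8 12.5]
12 12 [10.5 12.1 12.9]
14 12 [10.4 11.6 12.4]
16 12 [11.  11.6 12.7]
18 11 [10.4 11.5 12.6]
20 12 [10.6 11.3 12.5]
22 13 [10.8 11.5 12.1]
24 13 [11.  11.6 13.2]
26 13 [10.3 11.7 12.9]
28 13 [ 9.9 11.2 12.8]
30 17 [10.8 12.4 45.3]
32 24 [10.6 27.5 49. ]
34 29 [11.4 49.1 50.9]
36 23 [48.5 49.6 50.5]
38 20 [12.  49.4 50.4]
40 24 [17.9 49.2 51.3]
42 12 [12.  46.1 48.2]
44 20 [11.2 12.9 45.9]
46 26 [11.3 12.4 46.8]
48 22 [10.8 12.4 47.4]
50 28 [10.3 12.1 47.3]
52 23 [10.8 12.2 46.6]
54 31 [11.  43.5 65.8]
56 42 [11.  45.3 67.2]
58 53 [13.8 52.8 67.6]
```

Request:
step_arm(plan=[{"translation": [-0.1, 0, 0], "roll": 0}, {"translation": [-0.2, 0, 0], "roll": 0}, {"translation": [-0.3, 0, 0], "roll": 0}, {"translation": [-0.4, 0, 0], "roll": 0}, {"translation": [-0.4, 0, 0], "roll": 0}])

```text
time: 16.42
position: [0.546, -0.1296, 0.03]
orientation: [-0.001, -0.05, 0.999, 0.0]
force: [-5.5, -0.6, -0.5]
gripper_width: 0.0179
gripper_force: 50.0
```

The face is at about 32–34 mm, so about 20 mm remain. I'll go 12 mm, then feel in small steps.

Request:
step_arm(plan=[{"translation": [-0.12, 0, 0], "roll": 0}, {"translation": [-0.24, 0, 0], "roll": 0}, {"translation": [-0.36, 0, 0], "roll": 0}, {"translation": [-0.48, 0, 0], "roll": 0}, {"translation": [-0.6, 0, 0], "roll": 0}])

```text
time: 16.83
position: [0.5517, -0.129, 0.0299]
orientation: [-0.001, -0.05, 0.999, 0.0]
force: [-8.3, -1.2, 0.8]
gripper_width: 0.0179
gripper_force: 50.0
```

Request:
step_arm(plan=[{"translation": [-0.12, 0, 0], "roll": 0}, {"translation": [-0.24, 0, 0], "roll": 0}, {"translation": [-0.36, 0, 0], "roll": 0}, {"translation": [-0.48, 0, 0], "roll": 0}, {"translation": [-0.6, 0, 0], "roll": 0}])

```text
time: 17.25
position: [0.5576, -0.1284, 0.0299]
orientation: [-0.001, -0.05, 0.999, 0.0]
force: [-7.6, -1.3, 1.8]
gripper_width: 0.0177
gripper_force: 50.0
```

```bash
python3 -c "
from red import *
st(2)"
```

```text
17.3 [ 0.5578 -0.1284  0.03  ] [-0.0012 -0.0504  0.9987  0.0004] F [-7.3215 -1.3003  1.0162] [-0.0538  0.8812  0.0305] 0.01781782779197434
box [233 166  12  12  89]
redtop 18 [ 0.669  -0.1039  0.0541] tilt [-0.0127  0.0773]
```

Request:
step_arm(plan=[{"translation": [-0.08, 0, 0], "roll": 0}, {"translation": [-0.16, 0, 0], "roll": 0}, {"translation": [-0.24, 0, 0], "roll": 0}, {"translation": [-0.3, 0, 0], "roll": 0}])

```text
time: 17.63
position: [0.5606, -0.128, 0.0299]
orientation: [-0.001, -0.05, 0.999, 0.0]
force: [-7.3, -0.9, 1.4]
gripper_width: 0.0176
gripper_force: 50.0
```

Request:
step_arm(plan=[{"translation": [-0.04, 0, 0], "roll": 0}, {"translation": [-0.08, 0, 0], "roll": 0}])

```text
time: 17.8
position: [0.5614, -0.1279, 0.0299]
orientation: [-0.001, -0.05, 0.999, 0.0]
force: [-7.2, -1.0, 1.5]
gripper_width: 0.0177
gripper_force: 50.0
```

Request:
step_arm(plan=[{"translation": [-0.04, 0, 0], "roll": 0}, {"translation": [-0.08, 0, 0], "roll": 0}])

```text
time: 17.97
position: [0.5622, -0.1279, 0.0299]
orientation: [-0.001, -0.05, 0.999, 0.0]
force: [-8.0, -0.6, 1.5]
gripper_width: 0.0178
gripper_force: 50.0
```

Request:
step_arm(plan=[{"translation": [-0.04, 0, 0], "roll": 0}, {"translation": [-0.08, 0, 0], "roll": 0}])

```text
time: 18.13
position: [0.563, -0.1278, 0.0299]
orientation: [-0.001, -0.05, 0.999, 0.0]
force: [-6.6, -1.1, 1.2]
gripper_width: 0.0178
gripper_force: 50.0
```

Request:
step_arm(plan=[{"translation": [-0.04, 0, 0], "roll": 0}, {"translation": [-0.08, 0, 0], "roll": 0}])

```text
time: 18.3
position: [0.5638, -0.1277, 0.0299]
orientation: [-0.001, -0.05, 0.999, 0.0]
force: [-7.1, -1.0, 1.3]
gripper_width: 0.0176
gripper_force: 50.0
```

Request:
step_arm(plan=[{"translation": [-0.04, 0, 0], "roll": 0}, {"translation": [-0.08, 0, 0], "roll": 0}])

```text
time: 18.47
position: [0.5646, -0.1277, 0.03]
orientation: [-0.001, -0.05, 0.999, 0.0]
force: [-8.0, -0.9, 1.3]
gripper_width: 0.0177
gripper_force: 50.0
```

Request:
step_arm(plan=[{"translation": [-0.04, 0, 0], "roll": 0}, {"translation": [-0.08, 0, 0], "roll": 0}])

```text
time: 18.63
position: [0.5653, -0.1276, 0.0299]
orientation: [-0.001, -0.05, 0.999, 0.0]
force: [-8.8, -0.9, 1.9]
gripper_width: 0.0177
gripper_force: 50.0
```

Request:
step_arm(plan=[{"translation": [-0.03, 0, 0], "roll": 0}, {"translation": [-0.06, 0, 0], "roll": 0}])

```text
time: 18.8
position: [0.5658, -0.1275, 0.0299]
orientation: [-0.002, -0.05, 0.999, 0.001]
force: [-8.1, -0.9, 2.3]
gripper_width: 0.0183
gripper_force: 50.0
```

Request:
step_arm(plan=[{"translation": [-0.03, 0, 0], "roll": 0}, {"translation": [-0.06, 0, 0], "roll": 0}])

```text
time: 18.97
position: [0.5664, -0.1274, 0.0299]
orientation: [-0.002, -0.05, 0.999, 0.001]
force: [-8.2, -0.9, 1.7]
gripper_width: 0.018
gripper_force: 50.0
```

Request:
step_arm(plan=[{"translation": [-0.03, 0, 0], "roll": 0}, {"translation": [-0.06, 0, 0], "roll": 0}])

```text
time: 19.13
position: [0.5669, -0.1274, 0.0299]
orientation: [-0.002, -0.05, 0.999, 0.001]
force: [-8.1, -1.3, 1.9]
gripper_width: 0.0179
gripper_force: 50.0
```

Request:
step_arm(plan=[{"translation": [-0.03, 0, 0], "roll": 0}, {"translation": [-0.06, 0, 0], "roll": 0}])

```text
time: 19.3
position: [0.5675, -0.1273, 0.0299]
orientation: [-0.002, -0.05, 0.999, 0.001]
force: [-8.9, -1.6, 1.2]
gripper_width: 0.0177
gripper_force: 50.0
```

Request:
step_arm(plan=[{"translation": [-0.03, 0, 0], "roll": 0}, {"translation": [-0.06, 0, 0], "roll": 0}])

```text
time: 19.47
position: [0.568, -0.1272, 0.0299]
orientation: [-0.002, -0.05, 0.999, 0.001]
force: [-7.9, -1.1, 2.4]
gripper_width: 0.0172
gripper_force: 50.0
```

Request:
step_arm(plan=[{"translation": [-0.03, 0, 0], "roll": 0}, {"translation": [-0.06, 0, 0], "roll": 0}])

```text
time: 19.63
position: [0.5682, -0.1271, 0.0299]
orientation: [-0.002, -0.05, 0.999, 0.001]
force: [-12.2, -2.3, 3.8]
gripper_width: 0.018
gripper_force: 50.0
```

The force rose to 12.4 N and the advance stalled, so the mount is on the stop. Hold and confirm.

Request:
step_arm(plan=[{"translation": [0, 0, 0], "roll": 0}, {"translation": [0, 0, 0], "roll": 0}, {"translation": [0, 0, 0], "roll": 0}])

```text
time: 19.88
position: [0.5682, -0.1272, 0.0299]
orientation: [-0.002, -0.05, 0.999, 0.001]
force: [-12.0, -1.7, 3.0]
gripper_width: 0.018
gripper_force: 50.0
```

```bash
python3 -c "
from red import *
st(4)"
```

```text
20.0333 [ 0.5682 -0.1272  0.0299] [-0.0021 -0.0503  0.9987  0.0006] F [-11.8183  -1.4758   3.543 ] [-0.2593  1.5409  0.0056] 0.01804757691567445
box [229 165  12  12  83]
redtop 19 [ 0.678  -0.1026  0.0535] tilt [-0.0545  0.0463]
```

Home at 11.9 N, steady. Now draw the lifter straight out.

Request:
step_arm(plan=[{"translation": [0.1, 0, 0], "roll": 0}, {"translation": [0.3, 0, 0], "roll": 0}, {"translation": [0.7, 0, 0], "roll": 0}, {"translation": [1.2, 0, 0], "roll": 0}, {"translation": [1.8, 0, 0], "roll": 0}])

```text
time: 20.45
position: [0.552, -0.1292, 0.0301]
orientation: [0.0, -0.05, 0.999, -0.0]
force: [-0.7, -0.5, -1.3]
gripper_width: 0.018
gripper_force: 50.0
```

Request:
step_arm(plan=[{"translation": [0.8, 0, 0], "roll": 0}, {"translation": [1.8, 0, 0], "roll": 0}, {"translation": [2.8, 0, 0], "roll": 0}, {"translation": [3.8, 0, 0], "roll": 0}, {"translation": [4.8, 0, 0], "roll": 0}])

```text
time: 20.87
position: [0.5033, -0.1341, 0.0302]
orientation: [-0.0, -0.05, 0.999, 0.0]
force: [-0.7, -0.4, -2.1]
gripper_width: 0.0176
gripper_force: 50.0
```

Request:
step_arm(plan=[{"translation": [1.5, 0, 0], "roll": 0}, {"translation": [3, 0, 0], "roll": 0}, {"translation": [4.5, 0, 0], "roll": 0}, {"translation": [6, 0, 0], "roll": 0}, {"translation": [7.4, 0, 0], "roll": 0}])

```text
time: 21.28
position: [0.4295, -0.1415, 0.0303]
orientation: [0.0, -0.05, 0.999, 0.0]
force: [-0.9, -0.2, -2.8]
gripper_width: 0.0178
gripper_force: 50.0
```

Request:
step_arm(plan=[{"translation": [0, 0, 0], "roll": 0}, {"translation": [0, 0, 0], "roll": 0}])

```text
time: 21.45
position: [0.4306, -0.1417, 0.0303]
orientation: [0.0, -0.05, 0.999, -0.0]
force: [-0.2, -0.8, -1.8]
gripper_width: 0.0175
gripper_force: 50.0
```

```bash
python3 -c "
from red import *
st(4)"
```

```text
21.6 [ 0.4313 -0.1417  0.0303] [ 0.0004 -0.0504  0.9987 -0.0002] F [ 0.1095 -0.4061 -1.7715] [-0.0111  0.0009 -0.0078] 0.01785622837759779
box [229 165  12  12  87]
redtop 19 [ 0.6773 -0.105   0.0527] tilt [-0.0146  0.249 ]
```

Request:
step_arm(plan=[{"translation": [0, 0, 0.6], "roll": 0}, {"translation": [0, 0, 1.3], "roll": 0}, {"translation": [0, 0, 1.8], "roll": 0}, {"translation": [0, 0, 2.1], "roll": 0}, {"translation": [0, 0, 2.15], "roll": 0}])

```text
time: 22.02
position: [0.4308, -0.1413, 0.0079]
orientation: [-0.0, -0.05, 0.999, 0.0]
force: [-0.8, 2.2, 6.5]
gripper_width: 0.0175
gripper_force: 50.0
```

Request:
step_arm(plan=[{"translation": [0, 0, 0.04], "roll": 0}, {"translation": [0, 0, 0.08], "roll": 0}, {"translation": [0, 0, 0.08], "roll": 0}])

```text
time: 22.27
position: [0.4308, -0.1413, 0.0079]
orientation: [-0.0, -0.05, 0.999, 0.0]
force: [-2.3, 2.5, 8.9]
gripper_width: 0.0176
gripper_force: 50.0
```

It is on the bench. Release gently and retreat upward.

Request:
step_arm(plan=[{"translation": [0, 0, 0], "roll": 0}, {"translation": [0, 0, 0], "roll": 0}, {"translation": [0, 0, 0], "roll": 0}, {"translation": [0, 0, 0], "roll": 0}, {"translation": [0, 0, 0], "roll": 0}], fingers=0.5)

```text
time: 22.68
position: [0.4309, -0.1415, 0.0077]
orientation: [-0.0, -0.05, 0.999, 0.0]
force: [-0.2, 0.0, -0.5]
gripper_width: 0.0447
gripper_force: 0.0
```

Request:
step_arm(plan=[{"translation": [0, 0, -0.5], "roll": 0}, {"translation": [0, 0, -2], "roll": 0}, {"translation": [0, 0, -5], "roll": 0}, {"translation": [0, 0, -8], "roll": 0}, {"translation": [0, 0, -11], "roll": 0}])

```text
time: 23.1
position: [0.4305, -0.1413, 0.1193]
orientation: [-0.0, -0.05, 0.999, 0.0]
force: [0.6, -0.5, 0.1]
gripper_width: 0.0477
gripper_force: 0.0
```

Request:
step_arm(plan=[{"translation": [-4, 0, -2], "roll": 0}, {"translation": [-8, 0, -4], "roll": 0}, {"translation": [-12, 0, -6], "roll": 0}, {"translation": [-15, 0, -8], "roll": 0}, {"translation": [-18, 0, -9], "roll": 0}])

```text
time: 23.52
position: [0.6121, -0.123, 0.211]
orientation: [0.001, -0.05, 0.999, -0.001]
force: [-0.4, 0.1, -0.1]
gripper_width: 0.0478
gripper_force: 0.0
```

Request:
step_arm(plan=[{"translation": [-4, 0, 0], "roll": 0}, {"translation": [-8, 0, 0], "roll": 0}, {"translation": [-12, 0, 0], "roll": 0}, {"translation": [-16, 0, 0], "roll": 0}, {"translation": [-16, 0, 0], "roll": 0}])

```text
time: 23.93
position: [0.7738, -0.1062, 0.2058]
orientation: [0.0, -0.051, 0.999, 0.0]
force: [0.8, -0.2, 0.4]
gripper_width: 0.0475
gripper_force: 0.0
```

Run:
```python
from h import *
np.set_printoptions(suppress=True,precision=4)
s=ctrl.observe(); print(s['time'],s['position'],s['gripper_width'])
im,d,K,D,W=grab('wrist','w9'); P=cloud(im,d,K,D,W); P[245:]=np.nan
h=cv2.cvtColor(im,cv2.COLOR_RGB2HSV); X,Y,Z=P[...,0],P[...,1],P[...,2]
H,S=h[...,0],h[...,1]
m=((H<6)|(H>174))&(S>140)&(X<.78)&(X>.5)&(Y<0)&(Z>.049)&(Z<.06); Q=P[m]
a=.101; u=np.array([np.cos(a),np.sin(a)]); n=np.array([-u[1],u[0]])
if len(Q):
    c=Q.mean(0); L=c[:2]-[.667,-.1168]; k=np.c_[Q[:,:2]-c[:2],np.ones(len(Q))]
    print('red',len(Q),c,'holder xy',L@u,L@n,'tilt',np.linalg.lstsq(k,Q[:,2],rcond=None)[0][:2])
w=(X>.33)&(X<.6)&(Y>-.2)&(Y<-.09)&(H>=4)&(H<22)&(S>100); print('wood',w.sum(),P[w].mean(0) if w.sum() else '')
cv2.imwrite('pics/w9b.png',cv2.resize(im[:280,:,::-1],None,fx=1.56,fy=1.56))
```

```text
23.9333 [ 0.7738 -0.1062  0.2058] 0.047494860208813994
red 621 [ 0.6852 -0.1153  0.0525] holder xy 0.018244091302887313 -0.00036757453248342895 tilt [ 0.0144 -0.0045]
wood 0
```

View pics/w9b.png

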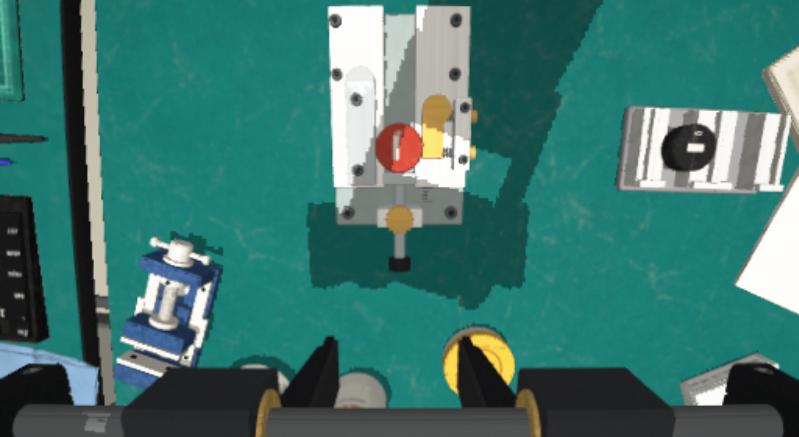

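The red mount stands level at (400,148), between the wall and the shoe and against the stop. The black mount is still in its station. Last, a numeric check that the lifter lies flat, then hand in.

Run:
```python
from h import *
np.set_printoptions(suppress=True,precision=4)
im,d,K,D,W=grab('scene','s9'); P=cloud(im,d,K,D,W); h=cv2.cvtColor(im,cv2.COLOR_RGB2HSV); X,Y,Z=P[...,0],P[...,1],P[...,2]
H,S,V=h[...,0],h[...,1],h[...,2]; r=(X>.3)&(X<.6)&(Y>-.2)&(Y<-.1)
w=r&(H>=4)&(H<20)&(S>100)&(V>80); b=r&(S<60)&(V>100)&(Z<.012)
print('wood',w.sum(),np.percentile(P[w][:,2],[50,90,97]),P[w][:,0].min(),P[w][:,0].max()); print('blade',b.sum(),np.median(P[b],0),np.percentile(P[b][:,2],[10,90]))
ok=w.sum()>50 and .033<np.percentile(P[w][:,2],95)<.041 and np.median(P[b][:,2])<.006
print(ok)
if ok: print(ctrl.finish_job())
```

```text
wood 44 [0.0196 0.0305 0.0358] 0.4374749708612569 0.4578763519649548
blade 879 [ 0.3616 -0.1377 -0.7541] [-0.7593  0.0039]
False
```

Run:
```python
from h import *
np.set_printoptions(suppress=True,precision=4)
for f in('top','scene'):
    im,d,K,D,W=grab(f,f+'9'); P=cloud(im,d,K,D,W); h=cv2.cvtColor(im,cv2.COLOR_RGB2HSV); X,Y,Z=P[...,0],P[...,1],P[...,2]
    H,S,V=h[...,0],h[...,1],h[...,2]; r=(X>.3)&(X<.575)&(Y>-.2)&(Y<-.1)&(Z>-.02)&(Z<.06)
    for n,m in(('wood',r&(H>=4)&(H<20)&(S>100)&(V>60)),('blade',r&(S<60)&(V>100))):
        Q=P[m]; print(f,n,m.sum(),Q.min(0) if len(Q) else '',Q.max(0) if len(Q) else '',np.percentile(Q[:,2],[10,50,90]) if len(Q) else '')
```

```text
top wood 0   
top blade 3 [ 0.3016 -0.1598 -0.0026] [ 0.3019 -0.1556  0.0022] [-0.0021 -0.0003  0.0017]
scene wood 59 [ 0.4352 -0.1376  0.0049] [ 0.4603 -0.1265  0.0371] [0.011  0.0211 0.0346]
scene blade 240 [ 0.4319 -0.1515 -0.0021] [ 0.5632 -0.12    0.034 ] [0.0012 0.0035 0.0199]
```

The handle top reads at most 37 mm and the blade 3.5 mm, so the lifter lies flat. Handing in.

```bash
python3 -c "
from cell import ctrl
print(ctrl.finish_job())"
```

```text
the job is handed in; nothing more can be done
None
```

The job is handed in (result not reported): the red mount is seated on the end stop with a steady push of about 12 N, and the lifter lies flat on the bench, released; I didn't read the contact pin directly, and I didn't re-measure the black mount or loupe at the end.

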